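Close a sample cell and press it home in the corner of a loading stage

TASK

Put the white lid on the open metal sample cell so that it sits fully down, before the cell touches the stop bars. Then bring the closed cell into the corner of the stage, flat on the plate and square against both spring-backed stop bars, and gently press it against both at once until each bar has gone in about 5 mm of its 8 mm. Finish while the robot is still holding it pressed there (do not let go), and leave the other things on the bench where they are.

Things in the scene. Friction and masses are not known exactly. Their poses are not given: they have to be found in the camera images.
- stage: Dark steel loading stage fixed to the bench: flat plate 12 mm thick, spanning -125 to +110 mm along its own x and y, yawed up to 0.4 rad. Origin on the bench, z up. Two bright steel stop bars lie on it at right angles, one at its +x (far) and one at its +y (left) side, meeting at its far left corner. Bars and the fixed rails behind them reach 11 mm above the plate.
- corner (a point): Point on the plate's upper face (12 mm above the bench) where the planes of the two bar faces meet when the bars are out: stage frame (75, 75, 12) mm. Fixed to the stage, with the stage's axes; it does not move with the bars.
- far_bar (a joint): How far the far stop bar is pushed in along the stage's +x, in m: 0 out, 0.008 fully in. Its spring takes 2 N to start, plus 1 N per mm, 10 N fully in. Its face is the plane x = 75 mm of the stage and runs from y = -20 to +72 mm.
- side_bar (a joint): The same for the side stop bar, pushed in along the stage's +y, same spring. Its face is the plane y = 75 mm of the stage and runs from x = -20 to +72 mm.
- cell: Open aluminium sample cell, loose on the stage, 0.2 to 0.35 kg, turned up to 0.4 rad from it. Flange 76 x 76 mm, 10 mm high (this meets the bars); on it a square box 50 x 50 mm outside (grip across it, above the bars), rim 50 mm above the underside, opening 42 x 42 mm, 36 mm deep, dark pellet inside. Origin at the underside's centre, z up, x and y along the sides.
- lid: White lid, 0.05 to 0.1 kg, right way up on the bench left or right of the stage. From below: plug 6 mm deep (36 mm square, upper half 39), cover 50 x 50 x 4 mm, grip bar 36 mm long (along x), 14 thick (y), 20 high, top 30 mm above the origin. Origin: centre of the plug's underside, z up. Fully down on the cell (either way round) it lies 44 mm above the cell's origin.
- jar: Bystander: white jar, 64 mm wide, 85 mm high, on the bench on the other side of the stage from the lid; origin at the centre of its underside.
- vial: Bystander: small amber vial with a black stopper, 40 mm wide, 70 mm high, beyond the stage to the right; origin under its centre.
- canister: Bystander: steel canister with a wider collar on top, 76 mm wide, 110 mm high, beyond the stage to the left; origin under its centre.
Not all that is in view belongs to the job. What is shaped like the cell but turquoise or yellow is not meant.

How it is judged (in metres and radians):
On the way:
1. the lid is fully down on the cell, neither stop bar being pressed yet (z of lid in the frame of cell between 0.0425 and 0.0465 m and horizontal distance between lid and cell below 0.004 m and angle between the z axis of lid and the z axis of cell, either way round below 0.06 rad and value of joint each of far_bar, side_bar below 0.001 m), for 0.2 s.
At the end, for the whole second after the job is handed in: Robot still holding or pushing the cell; cell at rest, flat on the plate (2.5 mm, 0.05 rad), square (0.07 rad), pressing each bar with over 2 N, both bars in by over 3 mm; lid fully down (within 2.5 mm in height, 4 mm sideways, 0.06 rad) (z of lid in the frame of cell between 0.0425 and 0.0465 m and horizontal distance between lid and cell below 0.004 m and angle between the z axis of lid and the z axis of cell, either way round below 0.06 rad and value of joint each of far_bar, side_bar above 0.003 m and contact force between cell and far_bar above 2 N and contact force between cell and side_bar above 2 N and z of cell in the frame of stage between 0.0105 and 0.0145 m and angle between the z axis of cell and the z axis of stage, either way round below 0.05 rad and (angle between the x axis of cell and the x axis of stage, either way round below 0.07 rad or angle between the x axis of cell and the y axis of stage, either way round below 0.07 rad) and (contact force between any of the fingers, the arm and cell above 1 N or contact force between any of the fingers, the arm and lid above 1 N) and linear speed of cell below 0.01 m/s); the arm keeps its last pose, push and grip.
It fails at once if the jar is moved by more than 30 mm or tipped over (distance of jar from where it was at the start of the episode above 0.03 m or angle between jar's own z axis and vertical above 0.5 rad).
It fails at once if the vial is moved by more than 30 mm or tipped over (distance of vial from where it was at the start of the episode above 0.03 m or angle between vial's own z axis and vertical above 0.5 rad).
It fails at once if the canister is moved by more than 30 mm or tipped over (distance of canister from where it was at the start of the episode above 0.03 m or angle between canister's own z axis and vertical above 0.5 rad).
It fails at once if the cell is rammed into a stop bar with more than 60 N (contact force between cell and far_bar above 60 N or contact force between cell and side_bar above 60 N).
It also fails if it takes over 48 s, if anything falls off the work surface, if the arm or the gripper's body presses on something with over 40 N, if the wrist force passes 120 N, or if a joint passes its speed limit or range.

ROBOT

A 7-joint arm with a two-finger parallel gripper is mounted at the origin on the work surface. World frame = base frame: x ahead of the robot, y to its left, z up, the work surface at z = 0. Lengths are in mm, angles in rad, forces in N, time in s.
With the tool pointing down it reaches from about 400 to 900 mm from the base axis. Payload 5.5 kg.
Tool frame: the origin (TCP) lies midway between the tips of the shut fingers; the grasp point (between the pads) lies 19 mm behind it (robot.grasp_offset is the distance from the TCP to the grasp point, in mm); z points along the fingers, y is the direction in which the jaws open and shut (so a half turn about z gives the same grasp; the last joint's range is limited). The gripper opens to 92 mm and grips with 3 to 60 N. Pads are 19 mm wide; open, the fingers measure 130 mm over their backs; the gripper's body (75 mm by 190 mm) begins 47 mm behind the grasp point.
Start: joints at [-1.028, 0.501, -0.427, 1.55, 0.221, 1.138, -0.21], TCP at [179.468, 624.733, 226.729] pointing down, gripper open.
Joint ranges: [-2.88, 2.88], [-0.31, 2.03], [-1.54, 1.56], [0.2, 2.42], [-1.41, 4.55], [0.19, 2.02], [-2.57, 2.57]. Speed limits (rad/s): [2.57, 2.57, 3.14, 3.14, 3.14, 3.14, 3.14].

INTERFACE

Orientations are given as a unit quaternion [x, y, z, w].
In Python, from cell import robot gives the robot as it stands.
- The arm moves only by the tool drive_tool, never from a script. Its argument "rows" is a list of rows, each a list of 2 entries, a list of its own where there are three numbers: the shift along the tool's x, y, z scaled (see below), then the turn about the tool's z scaled (see below). In form: [[[x, y, z], twist], ...]. A call has 1 to 8 rows; each row shifts and turns the pose as measured when the row begins, along the tool's axes as they then stand; what a row does not reach is not made up. The controller multiplies each number of a shift by 0.2 m and each number of a turn by 0.08 rad. A row lasts 1/10 s, in which the tool goes at most 50 mm and 8.59 degrees, less where a joint would pass 70% of its speed; a pose out of reach is approached as far as the arm can. A call with a number of a shift or a turn outside -1 to 1 is refused whole. A call with a gripper value outside its range is refused whole. "gripper" is the opening, from -1 (shut) to 1 (fully open), so that 0 is half open, set as the call begins (left out, the last holds). The fingers move at their own pace and stop on an object; "squeeze" is the grip in N (left out, the last holds). Time passes only in rows, so rows that do not move let the fingers close. It gives the time, the measured TCP pose, the force and the opening at its end, in the units of the state.
- robot.get_state(): the state, without advancing time (a new reading comes with each control period).
- robot.read_camera(name): name is "scene" or "top"; returns the picture (420x560x3 uint8, red, green, blue); there is no depth.
- robot.camera_params(name): a dict with "camera_matrix" (3x3 intrinsics, pixels), "world_from_camera" (4x4, takes a point from camera to world coordinates). Camera axes: x right, y down, z forward; pixel columns grow to the right and rows downward; lengths in mm; the calibration is good to about 2 mm. A picture is of the moment at which its call begins. camera_params takes no time and is no camera call.
- robot.job_done(): hands the job in, once; it reports no verdict.
The state is a dict: "time": time; "joint_pos": joint angles; "qvel": joint speeds; "joint_efforts": joint torques, N m; "eef_pos": TCP position; "ee_rot": TCP orientation; "ft_force": force on the tool from outside, world axes, zero at the start; "ft_torque": the same for the moment, N m; "width": finger opening in mm.
Only numpy, scipy, OpenCV 4.12 (cv2) and the standard library are available. Lean on these libraries where they do the work, as an engineer would, in place of code of your own. Each camera call takes 0.05 s, during which the arm holds its last target. There are 200 camera calls.

## Working session

There is one attempt and no reset: what is moved stays moved. The work goes in short steps, Python scripts to look and compute and a tool call to move; the robot and the scene stay as the last step left them, time stands still between calls to the robot, and variables do not carry over. Pictures are saved under pics/ and viewed, about 8 in all and at most 12, crops included, and the job is handed in when it is done.

Besides the shell and the picture viewer there is one more tool, called in YAML: its name, and indented under it one key for each argument. drive_tool: Moves the arm, as the interface text tells. Shifts and turns lie within -1 to 1; 1 stands for 0.2 m of shift or 0.08 rad of turn. Its arguments: {"type":"object","properties":{"rows":{"type":"array"},"gripper":{"type":"number"},"squeeze":{"type":"number"}},"required":["rows"]}

```bash
ls; mkdir -p pics
python3 - <<'E'
from cell import robot
import cv2,numpy as np
s=robot.get_state();print({k:np.round(v,3) for k,v in s.items()})
for n in("top","scene"):
    cv2.imwrite(f"pics/{n}0.png",robot.read_camera(n)[...,::-1]);p=robot.camera_params(n);print(n,np.round(p["camera_matrix"],1).tolist(),np.round(p["world_from_camera"],3).tolist())
E
```

```text
pics
{'time': np.float64(0.0), 'joint_pos': array([-1.028,  0.502, -0.427,  1.551,  0.221,  1.138, -0.21 ]), 'qvel': array([ 0.   , -0.001, -0.   , -0.   ,  0.003, -0.001, -0.   ]), 'joint_efforts': array([-1.0000e-03, -5.6659e+01, -5.8160e+00, -2.7912e+01, -6.8000e-02,
        3.1000e-02,  0.0000e+00]), 'eef_pos': array([179.39 , 624.031, 225.67 ]), 'ee_rot': array([ 0.139,  0.99 , -0.001, -0.   ]), 'ft_force': array([ 0.847,  0.046, -0.284]), 'ft_torque': array([ 0.03 ,  0.01 , -0.031]), 'width': np.float64(91.66)}
top [[510.5, 0.0, 275.5], [0.0, 510.5, 201.0], [0.0, 0.0, 1.0]] [[0.018, -0.998, 0.058, 497.893], [-1.0, -0.018, 0.014, -16.074], [-0.012, -0.058, -0.998, 1256.79], [0.0, 0.0, 0.0, 1.0]]
scene [[473.9, 0.0, 273.0], [0.0, 473.9, 209.1], [0.0, 0.0, 1.0]] [[0.683, 0.623, -0.382, 955.346], [0.731, -0.593, 0.339, -354.515], [-0.016, -0.511, -0.86, 922.661], [0.0, 0.0, 0.0, 1.0]]
```

View pics/top0.png

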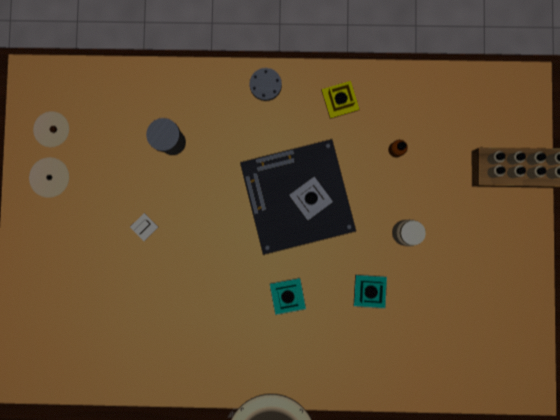

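View pics/scene0.png

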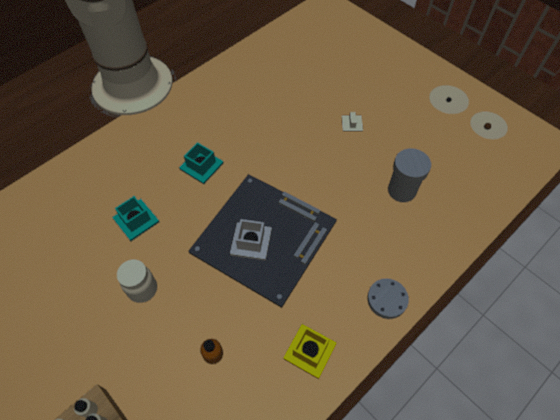

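Candidates: 
- Cell: grey-white at top (311,198), on the stage. The turquoise pair (287,296) and (370,291) and the yellow one (341,98) are excluded.
- Lid: white square with a bar at top (143,227). The white discs (51,129) and (49,177), the jar (410,232) and the steel disc (265,84) are excluded.

I'll check the choice in a close crop and measure.

```bash
cat > h.py <<'E'
import cv2,numpy as np
from cell import robot
def ray(n,uv,z):
    p=robot.camera_params(n);K=np.array(p["camera_matrix"]);T=np.array(p["world_from_camera"])
    uv=np.atleast_2d(uv).astype(float)
    d=(T[:3,:3]@np.linalg.inv(K)@np.c_[uv,np.ones(len(uv))].T).T;o=T[:3,3]
    return (o+d*((z-o[2])/d[:,2])[:,None])[:,:2]
def proj(n,P):
    p=robot.camera_params(n);K=np.array(p["camera_matrix"]);T=np.linalg.inv(np.array(p["world_from_camera"]))
    q=(K@(T[:3,:3]@np.atleast_2d(P).T+T[:3,3:])).T;return q[:,:2]/q[:,2:]
def crop(img,c,h,s): 
    x,y=c;return cv2.resize(img[y-h:y+h,x-h:x+h],None,fx=s,fy=s,interpolation=cv2.INTER_CUBIC)
E
python3 - <<'E'
from h import *
t=cv2.imread("pics/top0.png");s=cv2.imread("pics/scene0.png")
a=np.hstack([crop(t,(311,198),40,4),crop(t,(143,227),40,4)[:, :]]);b=np.hstack([crop(s,(252,240),40,4),crop(s,(352,122),40,4)])
o=np.vstack([a,b])[:, :];o=cv2.resize(o,(590,590));o=np.clip(o.astype(float)*1.5,0,255).astype(np.uint8)
cv2.imwrite("pics/crop.png",o)
for n,im,cs in(("top",t,((311,198),(143,227))),("scene",s,((252,240),(352,122)))):
    hsv=cv2.cvtColor(im,cv2.COLOR_BGR2HSV)
    for c in cs:
        m=((hsv[...,1]<70)&(hsv[...,2]>95)).astype(np.uint8);w=np.zeros_like(m);cv2.circle(w,c,32,1,-1);m*=w
        cn=max(cv2.findContours(m,0,2)[0],key=cv2.contourArea);r=cv2.minAreaRect(cn);print(n,c,cv2.contourArea(cn),r,cv2.approxPolyDP(cn,4,True)[:,0].tolist(),hsv[c[1],c[0]])
for n,im in(("top",t),):
    hsv=cv2.cvtColor(im,cv2.COLOR_BGR2HSV);m=(hsv[...,2]<75)&((hsv[...,1]<110));m=m.astype(np.uint8);w=np.zeros_like(m);cv2.circle(w,(298,196),85,1,-1);m=cv2.morphologyEx(m*w,cv2.MORPH_OPEN,np.ones((3,3)))
    cn=max(cv2.findContours(m,0,2)[0],key=cv2.contourArea);r=cv2.minAreaRect(cn);print(r)
    B=ray(n,cv2.boxPoints(r),12);print(B,np.linalg.norm(B-np.roll(B,1,0),axis=1),B.mean(0))
E
```

```text
top (311, 198) 802.0 ((310.60003662109375, 197.79998779296875), (29.200000762939453, 29.600000381469727), 53.13010025024414) [[314, 178], [291, 195], [307, 217], [330, 201]] [100  85   9]
top (143, 227) 382.0 ((143.50001525878906, 226.50003051757812), (19.798988342285156, 19.79899024963379), 45.0) [[144, 213], [130, 226], [143, 240], [157, 227]] [  0   2 117]
scene (252, 240) 920.0 ((250.69232177734375, 238.53846740722656), (36.085365295410156, 37.262062072753906), 11.309932708740234) [[241, 219], [230, 253], [265, 258], [271, 228], [264, 227], [259, 252], [237, 249], [236, 240], [259, 243], [263, 225]] [106  40  71]
scene (352, 122) 306.0 ((352.0, 121.0), (18.0, 20.0), 90.0) [[342, 115], [343, 130], [362, 130], [360, 115]] [ 33  19 134]
((297.3966064453125, 196.2802276611328), (95.50769805908203, 96.04615020751953), 75.74996948242188)
[[ 664.79183804   91.94938151]
 [ 727.04262701 -135.63316195]
 [ 501.06218592 -195.38166874]
 [ 439.59201214   29.7094615 ]] [233.64239604 235.94273631 233.74568193 233.3336649 ] [583.12216578 -52.33899692]
```

View pics/crop.png

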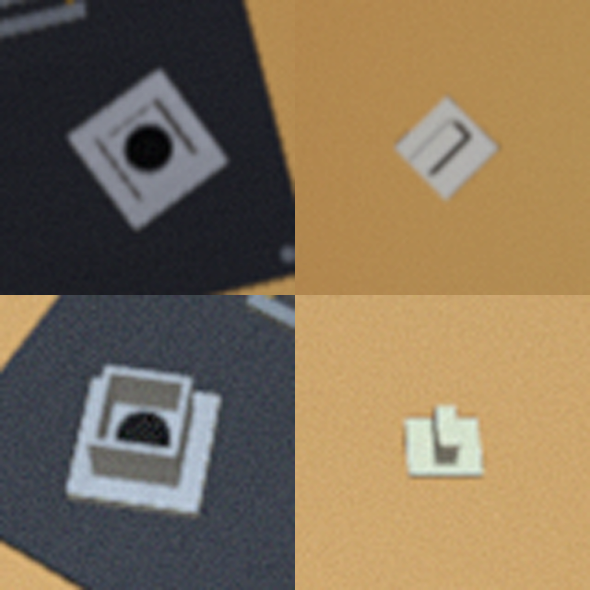

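Top-left crop: grey open cell with dark pellet. Top-right crop: white lid, bar along image up-right. The lower row (scene view) confirms both. Next, sub-pixel measuring.

```bash
cat >> h.py <<'E'
def quad(im,c,r,z,n,lo=95,smax=70,k=8):
    x,y=c;g=cv2.resize(im[y-r:y+r,x-r:x+r],None,fx=k,fy=k,interpolation=cv2.INTER_CUBIC)
    hsv=cv2.cvtColor(g,cv2.COLOR_BGR2HSV);m=((hsv[...,1]<smax)&(hsv[...,2]>lo)).astype(np.uint8)
    cn=max(cv2.findContours(m,0,2)[0],key=cv2.contourArea)
    f=lambda q:(np.asarray(q,float)+.5)/k-.5+[x-r,y-r]
    B=cv2.boxPoints(cv2.minAreaRect(cn)); return f(cn[:,0]),ray(n,f(B),z),ray(n,f(cn[:,0]),z)
def rep(B):
    e=B[1]-B[0];a=np.arctan2(e[1],e[0])%(np.pi/2)
    return B.mean(0).round(1),round(a,3),np.linalg.norm(B-np.roll(B,1,0),axis=1).round(1)
E
python3 - <<'E'
from h import *
t=cv2.imread("pics/top0.png");s=cv2.imread("pics/scene0.png")
for n,im,nm,c,z,lo in(("top",t,"cell",(311,198),22,75),("top",t,"lid",(143,227),10,85),("scene",s,"cell",(252,240),22,100),("scene",s,"lid",(352,122),10,100)):
    px,B,W=quad(im,c,34 if nm=="cell" else 20,z,n,lo)
    q=cv2.boxPoints(cv2.minAreaRect(W.astype(np.float32)))
    print(n,nm,rep(q),len(px)); print(cv2.approxPolyDP(px.astype(np.float32)[:,None],3,True)[:,0].round(1).tolist())
o=np.array([583.12,-52.34]);a=0.2668;R=np.array([[np.cos(a),-np.sin(a)],[np.sin(a),np.cos(a)]])
o=o+R@[7.5,7.5];print("stage",o,"corner",o+R@[75,75])
for n in("top","scene"):
  P=lambda x,y,z:np.r_[o+R@[x,y],z]
  print(n,proj(n,np.array([P(75,75,12),P(75,-20,23),P(75,72,23),P(-20,75,23),P(-125,-125,12),P(110,-125,12),P(110,110,12),P(-125,110,12)])).round(1).tolist())
E
```

```text
top cell (array([578.3, -84.2], dtype=float32), np.float32(0.653), array([75.6, 75.5, 75.6, 75.5], dtype=float32)) 379
[[313.79998779296875, 176.89999389648438], [289.70001220703125, 194.39999389648438], [307.29998779296875, 218.89999389648438], [331.3999938964844, 201.39999389648438]]
top lid (array([501.8, 322.5], dtype=float32), np.float32(0.808), array([50.6, 50. , 50.6, 50. ], dtype=float32)) 218
[[144.10000610351562, 212.89999389648438], [129.8000030517578, 226.1999969482422], [143.1999969482422, 240.39999389648438], [157.39999389648438, 226.8000030517578]]
scene cell (array([574.7, -82.3], dtype=float32), np.float32(0.647), array([76.9, 86.7, 76.9, 86.7], dtype=float32)) 705
[[240.3000030517578, 219.10000610351562], [229.89999389648438, 252.8000030517578], [264.70001220703125, 258.20001220703125], [270.79998779296875, 227.3000030517578], [263.8999938964844, 226.6999969482422], [259.3999938964844, 251.60000610351562], [238.10000610351562, 248.6999969482422], [236.1999969482422, 240.1999969482422], [258.70001220703125, 243.1999969482422], [263.29998779296875, 223.60000610351562]]
scene lid (array([497.2, 324.4], dtype=float32), np.float32(0.806), array([52. , 63.6, 52. , 63.6], dtype=float32)) 240
[[361.1000061035156, 115.19999694824219], [349.70001220703125, 112.0999984741211], [353.79998779296875, 127.30000305175781], [349.70001220703125, 126.4000015258789], [348.6000061035156, 115.0999984741211], [341.6000061035156, 115.19999694824219], [342.29998779296875, 130.10000610351562], [362.29998779296875, 130.1999969482422]]
stage [588.37730119 -43.12800867] corner [640.95031306  48.99190461]
top [[256.4, 171.8], [294.0, 161.6], [257.3, 170.9], [265.7, 209.1], [356.2, 230.9], [331.8, 138.0], [239.1, 161.5], [262.5, 254.7]]
scene [[316.0, 222.9], [294.2, 254.4], [315.6, 221.4], [278.9, 201.2], [188.1, 250.6], [282.6, 305.9], [337.6, 218.2], [248.4, 173.1]]
```

drive_tool:
  rows:
    - [[0, 0, 0], 1]
    - [[0, 0, 0], 1]
    - [[0, 0, 0], 1]
    - [[0, 0, 0], 1]
    - [[0, 0, 0], 1]
    - [[0, 0, 0], 1]
  gripper: 1

```text
time: 0.7
eef_pos: [179.0, 621.4, 221.7]
ee_rot: [0.379, 0.925, -0.005, 0.0]
ft_force: [-0.1, 0.4, 0.4]
width: 91.5
```

```bash
cat >> h.py <<'E'
from scipy.spatial.transform import Rotation as Rn
def go(x,y,z,ang):
    "units left to the target TCP, ang = wanted direction of tool y (mod pi)"
    s=robot.get_state();R=Rn.from_quat(s["ee_rot"]).as_matrix();d=np.array([x,y,z])-s["eef_pos"]
    a=np.arctan2(R[1,1],R[0,1]);da=(ang-a+np.pi/2)%np.pi-np.pi/2
    print("t",round(float(s["time"]),2),"pos",s["eef_pos"].round(1),"tilt",R[:2,2].round(4),"F",s["ft_force"].round(1),"w",round(float(s["width"]),1))
    print("world d",d.round(1),"dang",da.round(4),"UNITS shift",(R.T@d/200).round(4),"twist",(-da/.08).round(3))
E
python3 -c "
from h import *
go(501.8,322.5,100,.808)"
```

```text
t 0.7 pos [179.  621.4 221.7] tilt [-0.0031 -0.0089] F [-0.1  0.4  0.4] w 91.5
world d [ 322.8 -298.9 -121.7] dang 0.015 UNITS shift [-2.1961  0.073   0.6166] twist -0.188
```

drive_tool:
  rows:
    - [[-0.24, 0.008, 0.03], 0]
    - [[-0.24, 0.008, 0.03], 0]
    - [[-0.24, 0.008, 0.05], 0]
    - [[-0.24, 0.008, 0.05], 0]
    - [[-0.24, 0.008, 0.05], 0]
    - [[-0.24, 0.008, 0.05], 0]
    - [[-0.24, 0.008, 0.05], 0]
    - [[-0.24, 0.008, 0.05], 0]

```text
time: 1.5
eef_pos: [457.9, 362.4, 146.0]
ee_rot: [0.371, 0.929, -0.004, -0.003]
ft_force: [0.5, 0.8, -0.6]
width: 91.8
```

```bash
python3 -c "
from h import *
go(501.8,322.5,70,.808)"
```

```text
t 1.5 pos [457.9 362.4 146. ] tilt [-0.0093 -0.0051] F [ 0.5  0.8 -0.6] w 91.8
world d [ 43.9 -39.9 -76. ] dang -0.0023 UNITS shift [-0.2979  0.0106  0.3789] twist 0.028
```

drive_tool:
  rows:
    - [[-0.15, 0.005, 0.12], 0]
    - [[-0.12, 0.004, 0.12], 0]
    - [[-0.03, 0.002, 0.1], 0]
    - [[0, 0, 0], 0]
    - [[0, 0, 0], 0]

```text
time: 2.0
eef_pos: [510.3, 308.8, 73.0]
ee_rot: [0.379, 0.926, -0.007, -0.002]
ft_force: [-0.1, -0.5, -0.1]
width: 91.9
```

```bash
python3 -c "
from h import *
go(501.8,322.5,14,.808)"
```

```text
t 2.0 pos [510.3 308.8  73. ] tilt [-0.0096 -0.0117] F [-0.1 -0.5 -0.1] w 91.9
world d [ -8.5  13.7 -59. ] dang 0.0137 UNITS shift [0.0788 0.0233 0.2945] twist -0.171
```

drive_tool:
  rows:
    - [[0.08, 0.023, 0], -0.17]
    - [[0, 0, 0.05], 0]
    - [[0, 0, 0.05], 0]
    - [[0, 0, 0.03], 0]
    - [[0, 0, 0], 0]

```text
time: 2.5
eef_pos: [499.1, 330.6, 48.3]
ee_rot: [0.368, 0.93, -0.004, -0.002]
ft_force: [-0.1, -0.2, 0.1]
width: 91.6
```

```bash
python3 -c "
from h import *
go(501.8,322.5,14,.808)"
```

```text
t 2.5 pos [499.1 330.6  48.3] tilt [-0.0069 -0.0069] F [-0.1 -0.2  0.1] w 91.6
world d [  2.7  -8.1 -34.3] dang -0.0091 UNITS shift [-0.0377 -0.0184  0.1717] twist 0.114
```

drive_tool:
  rows:
    - [[-0.025, -0.013, 0], 0.06]
    - [[0, 0, 0], 0]
    - [[0, 0, 0], 0]

```text
time: 2.8
eef_pos: [501.2, 324.6, 48.3]
ee_rot: [0.371, 0.929, -0.005, -0.002]
ft_force: [0.2, 0.2, 0.1]
width: 91.6
```

```bash
python3 -c "
from h import *
go(501.8,322.5,14,.808)"
```

```text
t 2.8 pos [501.2 324.6  48.3] tilt [-0.0068 -0.0072] F [0.2 0.2 0.1] w 91.6
world d [  0.6  -2.1 -34.3] dang -0.0036 UNITS shift [-0.0092 -0.0038  0.1718] twist 0.045
```

drive_tool:
  rows:
    - [[-0.007, -0.003, 0.06], 0.03]
    - [[0, 0, 0.06], 0]
    - [[0, 0, 0.01], 0]
    - [[0, 0, 0], 0]

```text
time: 3.2
eef_pos: [502.4, 322.0, 20.1]
ee_rot: [0.372, 0.928, -0.005, -0.002]
ft_force: [0.8, 0.4, -0.8]
width: 91.8
```

```bash
python3 -c "
from h import *
go(501.8,322.5,13.5,.808)
cv2.imwrite('pics/s1.png',crop(robot.read_camera('scene')[...,::-1],(352,122),60,5))"
```

```text
t 3.2 pos [502.4 322.   20.1] tilt [-0.0063 -0.0074] F [ 0.8  0.4 -0.8] w 91.8
world d [-0.6  0.5 -6.6] dang 0.0005 UNITS shift [0.004  0.0002 0.0331] twist -0.006
```

View pics/s1.png

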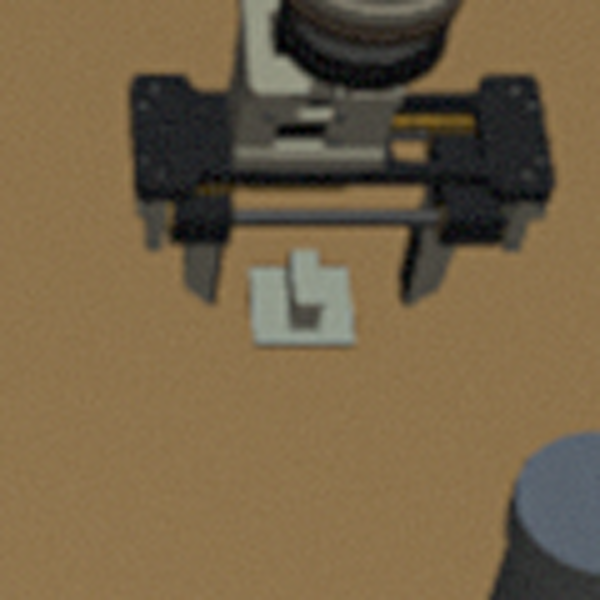

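The fingers straddle the lid's bar symmetrically, with the bar top at crop (305,260). Going down and gripping.

drive_tool:
  rows:
    - [[0.003, 0, 0.022], 0]
    - [[0, 0, 0], 0]
    - [[0, 0, 0], 0]

```text
time: 3.55
eef_pos: [501.8, 322.8, 15.6]
ee_rot: [0.372, 0.928, -0.004, -0.002]
ft_force: [0.5, 0.2, 0.0]
width: 91.8
```

drive_tool:
  rows:
    - [[0, 0, 0], 0]
    - [[0, 0, 0], 0]
    - [[0, 0, 0], 0]
    - [[0, 0, 0], 0]
    - [[0, 0, 0], 0]
    - [[0, 0, 0], 0]
    - [[0, 0, 0], 0]
  gripper: -1
  squeeze: 20

```text
time: 4.25
eef_pos: [502.4, 323.3, 16.5]
ee_rot: [0.372, 0.928, -0.004, -0.001]
ft_force: [-0.7, 0.3, -0.2]
width: 40.6
```

```bash
python3 -c "
from h import *
go(501.8,322.5,110,.808)"
```

```text
t 4.25 pos [502.4 323.3  16.5] tilt [-0.0048 -0.0061] F [-0.7  0.3 -0.2] w 40.6
world d [-0.6 -0.8 93.5] dang -0.0 UNITS shift [-0.0009 -0.0085 -0.4673] twist 0.0
```

drive_tool:
  rows:
    - [[0, 0, 0.01], 0]
    - [[0, 0, 0], 0]
    - [[0, 0, 0], 0]
    - [[0, 0, 0], 0]
    - [[0, 0, 0], 0]
    - [[0, 0, 0], 0]

```text
time: 4.85
eef_pos: [502.2, 323.1, 14.2]
ee_rot: [0.372, 0.928, -0.004, -0.001]
ft_force: [0.0, -0.4, 0.5]
width: 13.8
```

drive_tool:
  rows:
    - [[0, 0, -0.03], 0]
    - [[0, 0, -0.08], 0.5]
    - [[0, 0, -0.1], 0.5]
    - [[0, 0, -0.1], 0.3]
    - [[0, 0, -0.06], 0]
    - [[0, 0, 0], 0]
    - [[0, 0, 0], 0]

```text
time: 5.55
eef_pos: [502.7, 324.1, 95.1]
ee_rot: [0.425, 0.905, -0.003, -0.001]
ft_force: [0.1, -0.3, 0.3]
width: 13.9
```

```bash
python3 -c "
from h import *
go(578.3,-84.2,115,.653)
cv2.imwrite('pics/s2.png',crop(robot.read_camera('scene')[...,::-1],(352,100),60,5))"
```

```text
t 5.55 pos [502.7 324.1  95.1] tilt [-0.0043 -0.0051] F [ 0.1 -0.3  0.3] w 13.9
world d [  75.6 -408.3   19.9] dang -0.0405 UNITS shift [-1.8115 -1.0148 -0.0906] twist 0.507
```

View pics/s2.png

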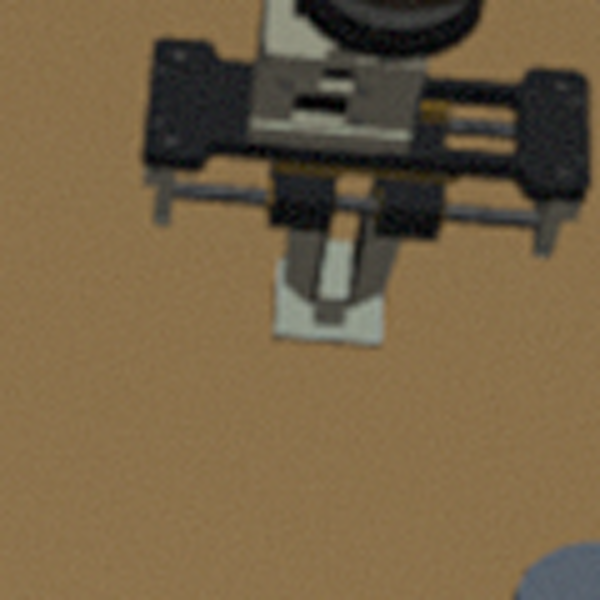

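Lid is held upright in the jaws (crop 330,320). Carrying it above the cell.

drive_tool:
  rows:
    - [[-0.15, -0.084, -0.015], 0.1]
    - [[-0.19, -0.106, -0.015], 0.1]
    - [[-0.19, -0.106, -0.015], 0.1]
    - [[-0.19, -0.106, -0.015], 0.1]
    - [[-0.19, -0.106, -0.015], 0.1]
    - [[-0.19, -0.106, -0.01], 0]
    - [[-0.19, -0.106, -0.01], 0]
    - [[-0.15, -0.084, -0.01], 0]

```text
time: 6.4
eef_pos: [551.5, -4.4, 109.1]
ee_rot: [0.436, 0.9, -0.005, -0.007]
ft_force: [-0.3, 0.4, -0.7]
width: 13.5
```

```bash
python3 -c "
from h import *
go(578.3,-84.2,115,.653)"
```

```text
t 6.4 pos [551.5  -4.4 109.1] tilt [-0.0168 -0.0022] F [-0.3  0.4 -0.7] w 13.5
world d [ 26.8 -79.8   5.9] dang -0.0148 UNITS shift [-0.3959 -0.1424 -0.0308] twist 0.185
```

drive_tool:
  rows:
    - [[-0.13, -0.045, 0], 0.05]
    - [[-0.1, -0.035, 0], 0]
    - [[-0.04, -0.015, 0], 0]
    - [[0, 0, 0], 0]
    - [[0, 0, 0], 0]
    - [[0, 0, 0], 0]

```text
time: 7.0
eef_pos: [566.4, -66.6, 104.2]
ee_rot: [0.442, 0.897, -0.007, -0.011]
ft_force: [0.8, 0.2, -0.9]
width: 14.0
```

```bash
python3 -c "
from h import *
go(578.3,-84.2,95,.653)"
```

```text
t 7.0 pos [566.4 -66.6 104.2] tilt [-0.0255 -0.0033] F [ 0.8  0.2 -0.9] w 14.0
world d [ 11.9 -17.6  -9.2] dang -0.0017 UNITS shift [-0.1066 -0.0052  0.0446] twist 0.022
```

drive_tool:
  rows:
    - [[-0.05, -0.003, 0], 0.01]
    - [[-0.03, -0.001, 0], 0]
    - [[0, 0, 0], 0]
    - [[0, 0, 0], 0]

```text
time: 7.4
eef_pos: [576.4, -76.6, 104.0]
ee_rot: [0.44, 0.898, -0.006, -0.011]
ft_force: [0.7, 1.0, -1.2]
width: 13.6
```

```bash
python3 -c "
from h import *
go(578.3,-84.2,95,.653)"
```

```text
t 7.4 pos [576.4 -76.6 104. ] tilt [-0.0254 -0.002 ] F [ 0.7  1.  -1.2] w 13.6
world d [ 1.9 -7.6 -9. ] dang -0.0069 UNITS shift [-0.0365 -0.0148  0.0448] twist 0.086
```

drive_tool:
  rows:
    - [[-0.033, -0.013, 0.015], 0.07]
    - [[0, 0, 0], 0]
    - [[0, 0, 0], 0]

```text
time: 7.7
eef_pos: [578.5, -83.7, 100.8]
ee_rot: [0.443, 0.897, -0.006, -0.011]
ft_force: [0.4, -0.4, -0.9]
width: 13.7
```

```bash
python3 -c "
from h import *
go(578.3,-84.2,95,.653)
cv2.imwrite('pics/s3.png',crop(robot.read_camera('scene')[...,::-1],(260,225),50,6))"
```

```text
t 7.7 pos [578.5 -83.7 100.8] tilt [-0.0253 -0.0019] F [ 0.4 -0.4 -0.9] w 13.7
world d [-0.2 -0.5 -5.8] dang -0.0011 UNITS shift [-0.0017 -0.0015  0.0288] twist 0.013
```

View pics/s3.png

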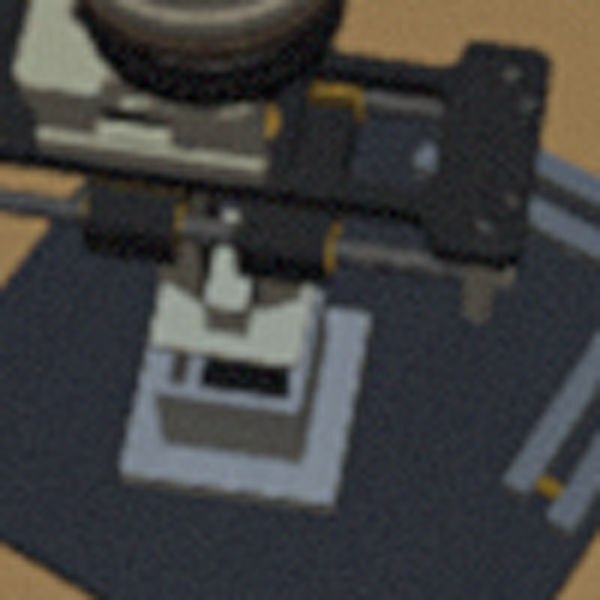

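Lid hovers over the opening: cover front edge at crop (155,345)–(305,362), rim front edge at about (158,398)–(305,408). Checking both against projections.

Run:
```python
from h import *
def sq(c,a,h,z):
    R=np.array([[np.cos(a),-np.sin(a)],[np.sin(a),np.cos(a)]])
    return np.c_[(R@(h*np.array([[1,1],[1,-1],[-1,-1],[-1,1]])).T).T+c,np.full(4,z)]
C=np.array([578.3,-84.2]);L=np.array([578.5-.3,-83.7])
for nm,q in(("flange22",sq(C,.653,38,22)),("rim62",sq(C,.653,25,62)),("cover bottom",sq(L,.654,25,92.6)),("cover top",sq(L,.654,25,96.6))):
    print(nm,((proj("scene",q)-[210,175])*6).round(0).tolist())
```

```text
flange22 [[372.0, 310.0], [335.0, 500.0], [121.0, 468.0], [166.0, 281.0]]
rim62 [[327.0, 282.0], [301.0, 409.0], [156.0, 389.0], [185.0, 262.0]]
cover bottom [[325.0, 236.0], [298.0, 366.0], [149.0, 345.0], [180.0, 217.0]]
cover top [[324.0, 230.0], [298.0, 361.0], [148.0, 340.0], [179.0, 211.0]]
```

Run:
```python
from h import *
g=cv2.imread("pics/s3.png").astype(int)
sub=lambda p:g[p[1],p[0]].tolist()
print([sub(p) for p in((180,320),(350,380),(140,380),(280,340),(230,270),(310,300))])
gray=g.sum(2)//3; rb=g[...,2]-g[...,0]
for r in(315,330,345):print(r,[(x,gray[r,x],rb[r,x]) for x in range(138,172,4)],[(x,gray[r,x],rb[r,x]) for x in range(292,332,4)])
for c in(170,190,280,294):print(c,[(y,gray[y,c],rb[y,c]) for y in range(325,380,4)])
```

```text
[[149, 158, 150], [147, 135, 128], [111, 102, 96], [147, 156, 148], [138, 149, 139], [131, 136, 129]]
315 [(138, np.int64(49), np.int64(-9)), (142, np.int64(46), np.int64(-11)), (146, np.int64(43), np.int64(-11)), (150, np.int64(61), np.int64(-7)), (154, np.int64(97), np.int64(-1)), (158, np.int64(129), np.int64(4)), (162, np.int64(148), np.int64(4)), (166, np.int64(153), np.int64(3)), (170, np.int64(152), np.int64(2))] [(292, np.int64(151), np.int64(1)), (296, np.int64(153), np.int64(4)), (300, np.int64(153), np.int64(6)), (304, np.int64(146), np.int64(3)), (308, np.int64(134), np.int64(-4)), (312, np.int64(117), np.int64(-14)), (316, np.int64(97), np.int64(-16)), (320, np.int64(83), np.int64(-5)), (324, np.int64(91), np.int64(-6)), (328, np.int64(116), np.int64(-15))]
330 [(138, np.int64(43), np.int64(-12)), (142, np.int64(43), np.int64(-9)), (146, np.int64(51), np.int64(-3)), (150, np.int64(92), np.int64(-2)), (154, np.int64(138), np.int64(-2)), (158, np.int64(156), np.int64(2)), (162, np.int64(158), np.int64(3)), (166, np.int64(153), np.int64(2)), (170, np.int64(153), np.int64(1)
[... 2349 characters left out ...]
int64(153), np.int64(0)), (361, np.int64(138), np.int64(0)), (365, np.int64(93), np.int64(1)), (369, np.int64(46), np.int64(3)), (373, np.int64(28), np.int64(2)), (377, np.int64(16), np.int64(-4))]
294 [(325, np.int64(153), np.int64(2)), (329, np.int64(153), np.int64(1)), (333, np.int64(154), np.int64(0)), (337, np.int64(154), np.int64(-1)), (341, np.int64(154), np.int64(0)), (345, np.int64(153), np.int64(3)), (349, np.int64(151), np.int64(5)), (353, np.int64(149), np.int64(4)), (357, np.int64(145), np.int64(1)), (361, np.int64(133), np.int64(0)), (365, np.int64(118), np.int64(-5)), (369, np.int64(113), np.int64(-12)), (373, np.int64(124), np.int64(-19)), (377, np.int64(132), np.int64(-21))]
```

Everything agrees within about 1 mm. Lowering in.

drive_tool:
  rows:
    - [[-0.001, -0.001, 0.03], 0.01]
    - [[0, 0, 0.03], 0]
    - [[0, 0, 0.01], 0]
    - [[0, 0, 0], 0]
    - [[0, 0, 0], 0]

```text
time: 8.25
eef_pos: [577.3, -84.0, 85.0]
ee_rot: [0.443, 0.896, -0.007, -0.012]
ft_force: [-0.4, 0.7, -1.3]
width: 13.8
```

```bash
python3 -c "
from h import *
go(578.4,-84.2,70,.653)"
```

```text
t 8.25 pos [577.3 -84.   85. ] tilt [-0.0266 -0.0019] F [-0.4  0.7 -1.3] w 13.8
world d [  1.1  -0.2 -15. ] dang -0.0003 UNITS shift [-0.0051  0.0056  0.0747] twist 0.003
```

drive_tool:
  rows:
    - [[-0.005, 0.005, 0.01], 0]
    - [[0, 0, 0.015], 0]
    - [[0, 0, 0], 0]

```text
time: 8.55
eef_pos: [579.0, -84.1, 79.8]
ee_rot: [0.443, 0.897, -0.007, -0.011]
ft_force: [0.3, 0.4, -0.9]
width: 13.9
```

```bash
python3 -c "
from h import *
go(578.6,-84.2,70,.653)"
```

```text
t 8.55 pos [579.  -84.1  79.8] tilt [-0.026  -0.0019] F [ 0.3  0.4 -0.9] w 13.9
world d [-0.4 -0.1 -9.8] dang -0.0005 UNITS shift [ 0.0001 -0.0007  0.0489] twist 0.006
```

drive_tool:
  rows:
    - [[0, 0, 0.015], 0]
    - [[0, 0, 0.015], 0]
    - [[0, 0, 0], 0]

```text
time: 8.85
eef_pos: [578.9, -84.2, 73.3]
ee_rot: [0.443, 0.897, -0.007, -0.011]
ft_force: [-0.3, -0.3, -0.5]
width: 13.7
```

drive_tool:
  rows:
    - [[-0.001, 0.001, 0.012], 0]
    - [[0, 0, 0.008], 0]
    - [[0, 0, 0], 0]

```text
time: 9.15
eef_pos: [579.2, -84.2, 70.7]
ee_rot: [0.443, 0.897, -0.007, -0.011]
ft_force: [0.5, 0.2, -1.4]
width: 14.0
```

```bash
python3 -c "
from h import *
go(578.6,-84.2,70,.653)"
```

```text
t 9.15 pos [579.2 -84.2  70.7] tilt [-0.0257 -0.002 ] F [ 0.5  0.2 -1.4] w 14.0
world d [-0.6 -0.  -0.7] dang -0.0004 UNITS shift [ 0.0018 -0.0024  0.0034] twist 0.004
```

drive_tool:
  rows:
    - [[0, 0, 0.01], 0]
    - [[0, 0, 0.01], 0]
    - [[0, 0, 0.01], 0]
    - [[0, 0, 0.01], 0]

```text
time: 9.55
eef_pos: [579.1, -84.3, 70.1]
ee_rot: [0.443, 0.896, -0.007, -0.011]
ft_force: [-6.3, 1.5, 16.1]
width: 14.3
```

Lid bottoms out at 70.1 (70.2 expected) with 16 N. Releasing, then gripping the box below it.

drive_tool:
  rows:
    - [[0, 0, -0.012], 0]
    - [[0, 0, 0], 0]
    - [[0, 0, 0], 0]

```text
time: 9.85
eef_pos: [579.8, -84.4, 73.2]
ee_rot: [0.443, 0.896, -0.006, -0.01]
ft_force: [-2.3, -0.4, 0.8]
width: 13.8
```

drive_tool:
  rows:
    - [[0, 0, 0], 0]
    - [[0, 0, 0], 0]
    - [[0, 0, 0], 0]
    - [[0, 0, 0], 0]
    - [[0, 0, 0], 0]
    - [[0, 0, 0], 0]
    - [[0, 0, 0], 0]
    - [[0, 0, 0], 0]
  gripper: 1

```text
time: 10.65
eef_pos: [579.4, -84.3, 71.7]
ee_rot: [0.443, 0.896, -0.007, -0.011]
ft_force: [-0.2, 0.1, 0.7]
width: 73.6
```

drive_tool:
  rows:
    - [[0, 0, 0], 0]
    - [[0, 0, 0], 0]
    - [[0, 0, 0], 0]

```text
time: 10.95
eef_pos: [579.4, -84.3, 71.8]
ee_rot: [0.443, 0.896, -0.007, -0.011]
ft_force: [0.3, 0.4, -0.4]
width: 91.4
```

```bash
python3 -c "
from h import *
go(578.8,-84.2,29,.653)
cv2.imwrite('pics/s4.png',crop(robot.read_camera('scene')[...,::-1],(260,225),50,6))"
```

```text
t 10.95 pos [579.4 -84.3  71.8] tilt [-0.0252 -0.0025] F [ 0.3  0.4 -0.4] w 91.4
world d [ -0.6   0.1 -42.8] dang 0.0004 UNITS shift [-0.0004  0.0025  0.2139] twist -0.005
```

View pics/s4.png

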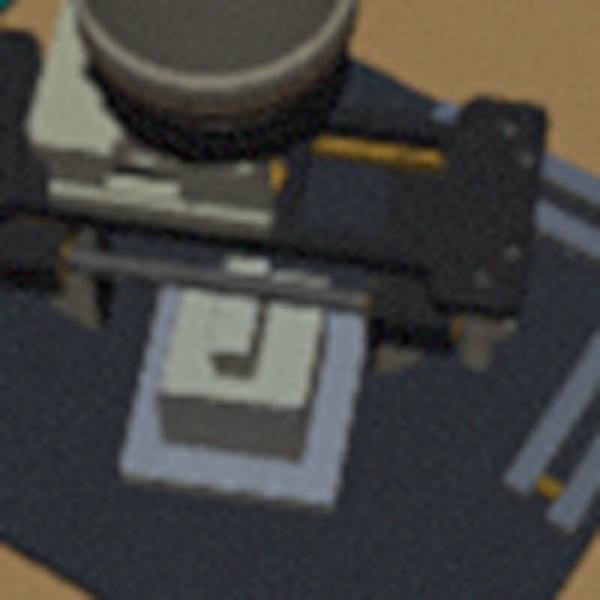

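The lid sits flush on the box (front corners at crop 160,395 and 305,408). Descending around the box.

drive_tool:
  rows:
    - [[0, 0.002, 0.04], 0]
    - [[0, 0, 0.06], 0]
    - [[0, 0, 0.05], 0]
    - [[0, 0, 0.015], 0]
    - [[0, 0, 0], 0]
    - [[0, 0, 0], 0]

```text
time: 11.6
eef_pos: [577.8, -84.0, 34.4]
ee_rot: [0.443, 0.896, -0.007, -0.012]
ft_force: [-0.0, 0.1, 0.9]
width: 91.4
```

```bash
python3 -c "
from h import *
go(578.5,-84.2,29,.653)"
```

```text
t 11.6 pos [577.8 -84.   34.4] tilt [-0.0275 -0.0022] F [-0.   0.1  0.9] w 91.4
world d [ 0.7 -0.2 -5.4] dang 0.0003 UNITS shift [-0.0033  0.0027  0.0271] twist -0.003
```

drive_tool:
  rows:
    - [[-0.003, 0.002, 0.02], 0]
    - [[0, 0, 0], 0]
    - [[0, 0, 0], 0]

```text
time: 11.9
eef_pos: [579.0, -84.3, 30.6]
ee_rot: [0.443, 0.896, -0.007, -0.011]
ft_force: [-0.3, -0.5, 0.4]
width: 91.9
```

drive_tool:
  rows:
    - [[0, 0, 0], 0]
    - [[0, 0, 0], 0]
    - [[0, 0, 0], 0]
    - [[0, 0, 0], 0]
    - [[0, 0, 0], 0]
    - [[0, 0, 0], 0]
    - [[0, 0, 0], 0]
  gripper: -1
  squeeze: 35

```text
time: 12.6
eef_pos: [579.3, -84.7, 31.6]
ee_rot: [0.443, 0.896, -0.007, -0.011]
ft_force: [0.5, 0.2, -1.3]
width: 50.4
```

Run:
```python
from h import *
a=.267;R=np.array([[np.cos(a),-np.sin(a)],[np.sin(a),np.cos(a)]]);K=np.array([640.95,48.99])
for d in(60,43,38,33):print(d,(K+R@[-d,-d]).round(1))
p=K+R@[-55,-55];go(p[0],p[1],30,a)
```

```text
60 [598.9 -24.7]
43 [610.8  -3.8]
38 [614.3   2.3]
33 [617.8   8.5]
t 12.6 pos [579.3 -84.7  31.6] tilt [-0.0254 -0.0027] F [ 0.5  0.2 -1.3] w 50.4
world d [23.1 66.1 -1.6] dang -0.3853 UNITS shift [0.1926 0.2925 0.004 ] twist 4.816
```

drive_tool:
  rows:
    - [[0, 0, 0], 0.6]
    - [[0, 0, 0], 0.6]
    - [[0, 0, 0], 0.6]
    - [[0, 0, 0], 0.6]
    - [[0, 0, 0], 0.6]
    - [[0, 0, 0], 0.6]
    - [[0, 0, 0], 0.5]
    - [[0, 0, 0], 0.2]

```text
time: 13.4
eef_pos: [578.4, -79.3, 31.6]
ee_rot: [0.594, 0.804, -0.007, -0.012]
ft_force: [-1.0, -0.2, 0.9]
width: 50.0
```

Run:
```python
from h import *
go(602.4,-18.6,31,.267)
```

```text
t 13.4 pos [578.4 -79.3  31.6] tilt [-0.0275  0.0028] F [-1.  -0.2  0.9] w 50.0
world d [24.  60.7 -0.6] dang -0.0321 UNITS shift [0.2546 0.204  0.0008] twist 0.402
```

drive_tool:
  rows:
    - [[0.05, 0.04, 0], 0.2]
    - [[0.06, 0.05, 0], 0.05]
    - [[0.06, 0.05, 0], 0]
    - [[0.03, 0.02, 0], 0]
    - [[0, 0, 0], 0]
    - [[0, 0, 0], 0]

```text
time: 14.0
eef_pos: [599.1, -33.2, 31.7]
ee_rot: [0.602, 0.798, -0.009, -0.01]
ft_force: [-1.8, -3.3, 4.0]
width: 50.3
```

Run:
```python
from h import *
go(602.4,-18.6,31,.267)
cv2.imwrite("pics/t5.png",crop(robot.read_camera("top")[...,::-1],(285,185),60,5))
```

```text
t 14.0 pos [599.1 -33.2  31.7] tilt [-0.0275 -0.0016] F [-1.8 -3.3  4. ] w 50.3
world d [ 3.3 14.6 -0.7] dang -0.0107 UNITS shift [0.0655 0.036  0.003 ] twist 0.133
```

View pics/t5.png

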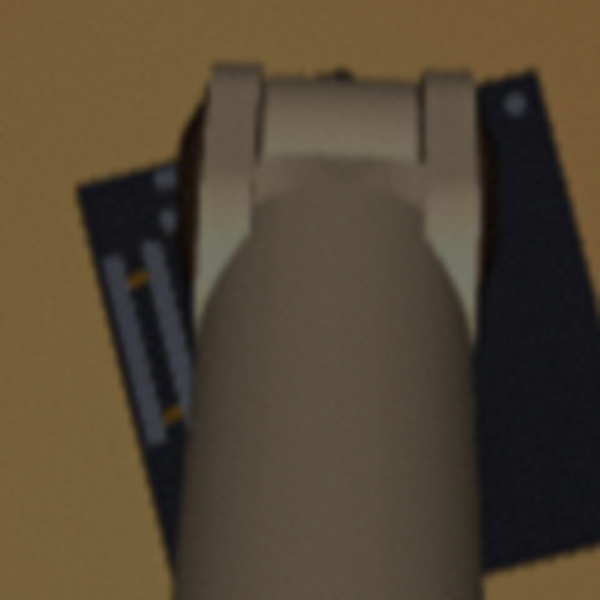

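Top view is blocked by the arm; the scene camera will serve. Approaching the corner in small steps, watching the force in stage axes.

```bash
cat >> h.py <<'E'
def st():
    a=.267;R=np.array([[np.cos(a),-np.sin(a)],[np.sin(a),np.cos(a)]]);s=robot.get_state()
    p=R.T@(s["eef_pos"][:2]-[640.95,48.99]);Q=Rn.from_quat(s["ee_rot"]).as_matrix()
    print("t",round(float(s["time"]),2),"gap to far/side bar",(-p-38).round(1),"z",s["eef_pos"][2].round(1),"F far/side",(R.T@s["ft_force"][:2]).round(1),"Fz",s["ft_force"][2].round(1),"ang err",round(float(np.arctan2(Q[1,1],Q[0,1])-a),4),"tilt",(R.T@Q[:2,2]).round(3),"w",s["width"].round(1))
E
python3 -c "
from h import *
st()"
```

```text
Traceback (most recent call last):
  File "h.py", line 32, in st
    print("t",round(float(s["time"]),2),"gap to far/side bar",(-p-38).round(1),"z",s["eef_pos"][2].round(1),"F far/side",(R.T@s["ft_force"][:2]).round(1),"Fz",s["ft_force"][2].round(1),"ang err",round(float(np.arctan2(Q[1,1],Q[0,1])-a),4),"tilt",(R.T@Q[:2,2]).round(3),"w",s["width"].round(1))
                                                                                                                                                                                                                                                                                 ^^^^^^^^^^^^^^^^
AttributeError: 'float' object has no attribute 'round'
```

drive_tool:
  rows:
    - [[0.03, 0.015, 0], 0.08]
    - [[0.03, 0.015, 0], 0]
    - [[0.01, 0.005, 0], 0]
    - [[0, 0, 0], 0]
    - [[0, 0, 0], 0]

```text
time: 14.55
eef_pos: [602.0, -19.7, 31.8]
ee_rot: [0.606, 0.795, -0.009, -0.01]
ft_force: [-0.1, -2.1, 2.2]
width: 50.1
```

```bash
python3 -c "
from h import *
st()"
```

```text
Traceback (most recent call last):
  File "h.py", line 32, in st
    print("t",round(float(s["time"]),2),"gap to far/side bar",(-p-38).round(1),"z",s["eef_pos"][2].round(1),"F far/side",(R.T@s["ft_force"][:2]).round(1),"Fz",s["ft_force"][2].round(1),"ang err",round(float(np.arctan2(Q[1,1],Q[0,1])-a),4),"tilt",(R.T@Q[:2,2]).round(3),"w",s["width"].round(1))
                                                                                                                                                                                                                                                                                 ^^^^^^^^^^^^^^^^
AttributeError: 'float' object has no attribute 'round'
```

```bash
sed -i 's/s\["width"\].round(1))/s["width"])/' h.py; python3 -c "
from h import *
st()
cv2.imwrite('pics/s6.png',crop(robot.read_camera('scene')[...,::-1],(285,220),50,6))"
```

```text
t 14.55 gap to far/side bar [17.7 18. ] z 31.8 F far/side [-0.7 -2. ] Fz 2.2 ang err 0.0007 tilt [-0.027  0.004] w 50.10102133231816
```

View pics/s6.png

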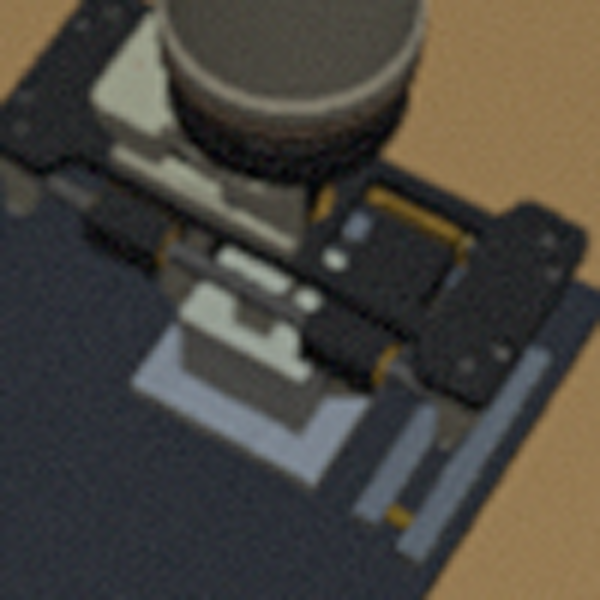

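Flange is parallel to the bars, with about 18 mm to go (flange edge at crop 316,490, bar end at 355,515). Continuing gently with a slight downward push.

drive_tool:
  rows:
    - [[0.015, 0.015, 0.003], 0]
    - [[0.015, 0.015, 0.003], 0]
    - [[0.015, 0.015, 0.003], 0]
    - [[0.01, 0.01, 0.003], 0]
    - [[0, 0, 0.003], 0]

```text
time: 15.1
eef_pos: [607.4, -13.1, 32.0]
ee_rot: [0.609, 0.793, -0.013, -0.01]
ft_force: [-1.2, -0.7, 5.6]
width: 50.0
```

```bash
python3 -c "
from h import *
st()"
```

```text
t 15.1 gap to far/side bar [10.7 13.1] z 32.0 F far/side [-1.4 -0.3] Fz 5.6 ang err -0.0055 tilt [-0.033 -0.   ] w 50.030284524301585
```

drive_tool:
  rows:
    - [[0, 0, 0.012], 0]
    - [[0, 0, 0.012], 0]
    - [[0, 0, 0.012], 0]
    - [[0, 0, 0.012], 0]

```text
time: 15.5
eef_pos: [607.4, -13.1, 31.8]
ee_rot: [0.609, 0.793, -0.013, -0.01]
ft_force: [-8.3, -2.0, 19.8]
width: 50.0
```

```bash
python3 -c "
from h import *
st()"
```

```text
t 15.5 gap to far/side bar [10.7 13.1] z 31.8 F far/side [-8.5  0.2] Fz 19.8 ang err -0.0058 tilt [-0.033  0.001] w 50.03650640269456
```

Tool tilt (0.033) is about to matter, because the pads force it on the cell along the jaw direction. I'll release, turn the jaws 90° around the box (diagonal 71 < 92 mm), and regrip so the cell can lie flat.

drive_tool:
  rows:
    - [[0, 0, -0.004], 0]
    - [[0, 0, 0], 0]
    - [[0, 0, 0], 0]
    - [[0, 0, 0], 0]
    - [[0, 0, 0], 0]
    - [[0, 0, 0], 0]
  gripper: 1

```text
time: 16.1
eef_pos: [607.2, -9.4, 31.9]
ee_rot: [0.608, 0.794, -0.012, -0.012]
ft_force: [-0.2, -0.6, -0.2]
width: 90.7
```

```bash
python3 -c "
from h import *
st();print(robot.get_state()['joint_pos'].round(3))"
```

```text
t 16.1 gap to far/side bar [10.   9.4] z 31.9 F far/side [-0.4 -0.5] Fz -0.2 ang err -0.0031 tilt [-0.033  0.004] w 90.70427594215008
[-0.051  0.653  0.027  1.767 -0.018  0.755  0.248]
```

drive_tool:
  rows:
    - [[-0.015, -0.002, 0], -0.8]
    - [[0, 0, 0], -1]
    - [[0, 0, 0], -1]
    - [[0, 0, 0], -1]
    - [[0, 0, 0], -1]
    - [[0, 0, 0], -1]
    - [[0, 0, 0], -1]
    - [[0, 0, 0], -1]

```text
time: 16.9
eef_pos: [606.6, -12.1, 29.7]
ee_rot: [0.323, 0.946, -0.008, -0.016]
ft_force: [0.4, -0.1, -0.1]
width: 92.3
```

```bash
python3 -c "
from h import *
st();go(607.4,-13.1,31,.267+1.5708)"
```

```text
t 16.9 gap to far/side bar [11.3 11.9] z 29.7 F far/side [ 0.3 -0.2] Fz -0.1 ang err 0.6457 tilt [-0.036  0.005] w 92.27308001504852
t 16.9 pos [606.6 -12.1  29.7] tilt [-0.0357 -0.0049] F [ 0.4 -0.1 -0.1] w 92.3
world d [ 0.8 -1.   1.3] dang 0.9251 UNITS shift [-0.0061 -0.0015 -0.0064] twist -11.564
```

drive_tool:
  rows:
    - [[-0.004, 0, -0.006], -1]
    - [[0, 0, 0], -1]
    - [[0, 0, 0], -1]
    - [[0, 0, 0], -1]
    - [[0, 0, 0], -1]
    - [[0, 0, 0], -1]
    - [[0, 0, 0], -1]
    - [[0, 0, 0], -1]

```text
time: 17.7
eef_pos: [606.4, -13.2, 29.0]
ee_rot: [-0.004, 1.0, -0.002, -0.019]
ft_force: [-0.7, 0.2, 0.5]
width: 92.2
```

drive_tool:
  rows:
    - [[0, 0, -0.004], -1]
    - [[0, 0, 0], -1]
    - [[0, 0, 0], -0.6]
    - [[0, 0, 0], 0]
    - [[0, 0, 0], 0]

```text
time: 18.2
eef_pos: [605.8, -13.8, 28.6]
ee_rot: [-0.112, 0.994, -0.0, -0.02]
ft_force: [-0.3, 0.5, -0.4]
width: 91.8
```

```bash
python3 -c "
from h import *
st();go(607.4,-13.1,31,.267+1.5708)"
```

```text
t 18.2 gap to far/side bar [12.5 13.3] z 28.6 F far/side [-0.2  0.5] Fz -0.4 ang err 1.5274 tilt [-0.04   0.006] w 91.82621841187866
t 18.2 pos [605.8 -13.8  28.6] tilt [-0.04   -0.0045] F [-0.3  0.5 -0.4] w 91.8
world d [1.6 0.7 2.4] dang 0.0434 UNITS shift [-0.0082  0.0019 -0.0124] twist -0.542
```

drive_tool:
  rows:
    - [[-0.006, 0.001, -0.01], -0.4]
    - [[0, 0, 0], 0]
    - [[0, 0, 0], 0]

```text
time: 18.5
eef_pos: [607.0, -13.4, 30.5]
ee_rot: [-0.128, 0.992, 0.0, -0.02]
ft_force: [-0.6, 0.4, -0.7]
width: 92.1
```

drive_tool:
  rows:
    - [[0, 0, 0], 0]
    - [[0, 0, 0], 0]
    - [[0, 0, 0], 0]
    - [[0, 0, 0], 0]
    - [[0, 0, 0], 0]
    - [[0, 0, 0], 0]
    - [[0, 0, 0], 0]
  gripper: -1
  squeeze: 45

```text
time: 19.2
eef_pos: [607.1, -13.2, 30.6]
ee_rot: [-0.128, 0.992, 0.0, -0.02]
ft_force: [1.1, -0.2, -0.5]
width: 49.8
```

```bash
python3 -c "
from h import *
st();go(607.4,-13.1,31,.267+1.5708)
cv2.imwrite('pics/s7.png',crop(robot.read_camera('scene')[...,::-1],(285,220),50,6))"
```

```text
t 19.2 gap to far/side bar [11.1 13.1] z 30.6 F far/side [ 1.  -0.4] Fz -0.5 ang err 1.5597 tilt [-0.04   0.006] w 49.778708042638335
t 19.2 pos [607.1 -13.2  30.6] tilt [-0.0401 -0.0049] F [ 1.1 -0.2 -0.5] w 49.8
world d [0.3 0.1 0.4] dang 0.0111 UNITS shift [-0.0017  0.0002 -0.0018] twist -0.138
```

View pics/s7.png

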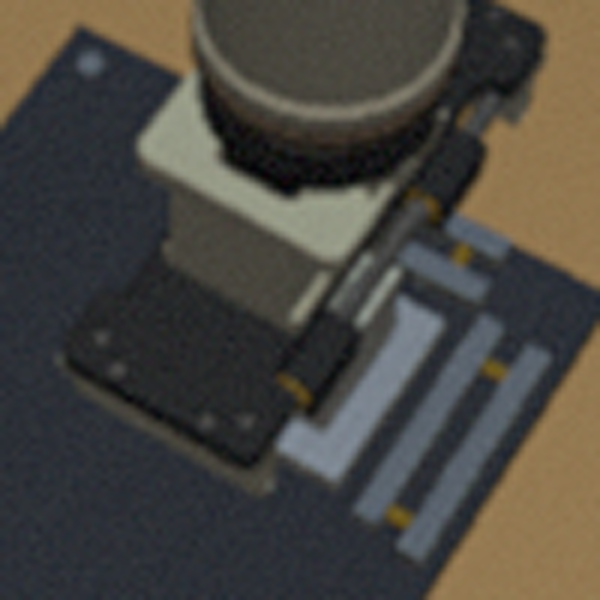

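Regripped without lifting, so the cell lies flat. Flange edge at crop (330,485)–(440,320) is parallel to the far bar and about 10 mm away. Now tool −x heads for the far bar and tool +y for the side bar.

drive_tool:
  rows:
    - [[-0.01, 0.012, 0.003], -0.1]
    - [[-0.01, 0.012, 0.003], 0]
    - [[-0.01, 0.012, 0.003], 0]
    - [[-0.005, 0.008, 0.003], 0]
    - [[0, 0, 0.003], 0]

```text
time: 19.75
eef_pos: [608.0, -12.3, 31.2]
ee_rot: [-0.129, 0.991, -0.005, -0.025]
ft_force: [-1.1, 1.3, 2.9]
width: 50.0
```

```bash
python3 -c "
from h import *
st()"
```

```text
t 19.75 gap to far/side bar [ 9.9 12.4] z 31.2 F far/side [-0.7  1.6] Fz 2.9 ang err 1.5627 tilt [-0.051 -0.004] w 49.96677956598263
```

Dragging friction ratchets the tilt. Using that in reverse: small backward drags with some down push to unwind it.

drive_tool:
  rows:
    - [[0.012, 0, 0.005], 0]
    - [[0.012, 0, 0.005], 0]
    - [[0.012, 0, 0.005], 0]
    - [[0.012, 0, 0.005], 0]
    - [[0.012, 0, 0.005], 0]
    - [[0.012, 0, 0.005], 0]

```text
time: 20.35
eef_pos: [605.3, -13.0, 31.3]
ee_rot: [-0.129, 0.992, -0.004, -0.013]
ft_force: [5.1, 0.5, 5.2]
width: 49.3
```

```bash
python3 -c "
from h import *
st()"
```

```text
t 20.35 gap to far/side bar [12.7 12.4] z 31.3 F far/side [ 5.  -0.9] Fz 5.2 ang err 1.5627 tilt [-0.027 -0.005] w 49.337126178066875
```

It works: −0.051 to −0.027. More of the same.

drive_tool:
  rows:
    - [[0.012, 0, 0.005], 0]
    - [[0.012, 0, 0.005], 0]
    - [[0.012, 0, 0.005], 0]
    - [[0.012, 0, 0.005], 0]
    - [[0.012, 0, 0.005], 0]
    - [[0.012, 0, 0.005], 0]
    - [[0.012, 0, 0.005], 0]
    - [[0.012, 0, 0.005], 0]

```text
time: 21.15
eef_pos: [601.7, -14.4, 32.4]
ee_rot: [-0.129, 0.992, -0.004, 0.003]
ft_force: [4.4, 0.7, 6.5]
width: 49.8
```

```bash
python3 -c "
from h import *
st()"
```

```text
t 21.15 gap to far/side bar [16.6 12.8] z 32.4 F far/side [ 4.4 -0.5] Fz 6.5 ang err 1.5626 tilt [ 0.005 -0.009] w 49.827544695893884
```

Tool is upright, but z rose, so the cell rotated with it. Releasing briefly so it drops flat, then regripping.

drive_tool:
  rows:
    - [[0, 0, 0], 0]
    - [[0, 0, 0], 0]
    - [[0, 0, 0], 0]
  gripper: 0.35

```text
time: 21.45
eef_pos: [597.4, -15.4, 30.5]
ee_rot: [-0.129, 0.992, -0.004, -0.001]
ft_force: [-0.5, -0.6, 0.5]
width: 61.4
```

```bash
python3 -c "
from h import *
st();go(602,-14.4,30.5,.267+1.5708)"
```

```text
t 21.45 gap to far/side bar [21.  12.6] z 30.5 F far/side [-0.6 -0.4] Fz 0.5 ang err 1.5631 tilt [-0.003 -0.008] w 61.35895567076018
t 21.45 pos [597.4 -15.4  30.5] tilt [-0.0009 -0.0088] F [-0.5 -0.6  0.5] w 61.4
world d [ 4.6  1.  -0. ] dang 0.0077 UNITS shift [-0.0236 -0.0009  0.    ] twist -0.097
```

drive_tool:
  rows:
    - [[-0.018, 0, 0], -0.08]
    - [[0, 0, 0], 0]

```text
time: 21.65
eef_pos: [599.1, -14.9, 29.2]
ee_rot: [-0.133, 0.991, -0.004, -0.003]
ft_force: [0.6, 0.0, -0.9]
width: 62.1
```

drive_tool:
  rows:
    - [[0, 0, 0], 0]
    - [[0, 0, 0], 0]
    - [[0, 0, 0], 0]
    - [[0, 0, 0], 0]
  gripper: -1
  squeeze: 55

```text
time: 22.05
eef_pos: [598.6, -14.9, 28.6]
ee_rot: [-0.133, 0.991, -0.004, -0.004]
ft_force: [-0.4, 0.2, -0.6]
width: 49.4
```

drive_tool:
  rows:
    - [[0, 0, -0.01], 0]
    - [[0, 0, 0], 0]
    - [[0, 0, 0], 0]

```text
time: 22.35
eef_pos: [597.0, -15.1, 29.4]
ee_rot: [-0.133, 0.991, -0.004, -0.005]
ft_force: [-0.4, -0.1, -3.8]
width: 49.9
```

```bash
python3 -c "
from h import *
st()"
```

```text
t 22.35 gap to far/side bar [21.3 12.2] z 29.4 F far/side [-0.4  0. ] Fz -3.8 ang err 1.5701 tilt [-0.011 -0.007] w 49.933325176631676
```

drive_tool:
  rows:
    - [[-0.02, 0.01, -0.006], 0]
    - [[-0.022, 0.012, 0], 0]
    - [[-0.015, 0.01, 0], 0]
    - [[0, 0, 0], 0]
    - [[0, 0, 0], 0]

```text
time: 22.85
eef_pos: [606.6, -4.6, 29.8]
ee_rot: [-0.133, 0.991, -0.004, -0.006]
ft_force: [-0.8, -0.3, -4.1]
width: 49.6
```

```bash
python3 -c "
from h import *
st()
cv2.imwrite('pics/s8.png',crop(robot.read_camera('scene')[...,::-1],(295,230),45,7))"
```

```text
t 22.85 gap to far/side bar [9.3 4.6] z 29.8 F far/side [-0.9 -0.1] Fz -4.1 ang err 1.5706 tilt [-0.013 -0.006] w 49.57607069673845
```

View pics/s8.png

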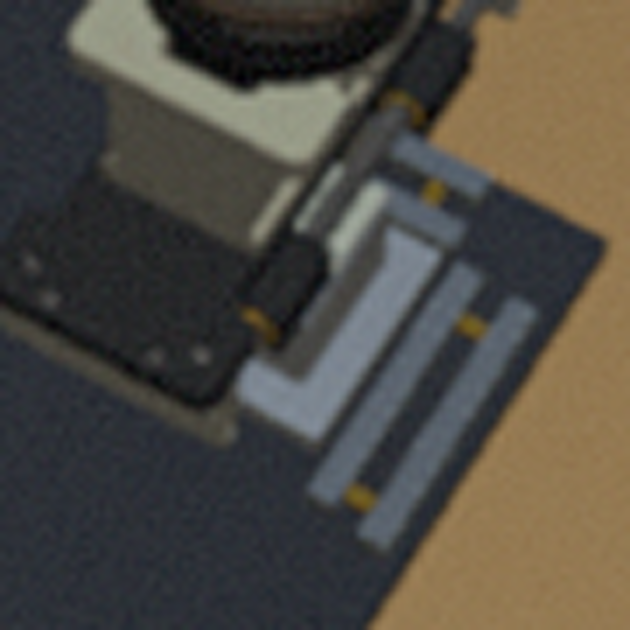

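Still square. Flange edge at crop (310,440)–(435,250), about 5 mm from the far bar; side bar about 4 mm. Closing most of the gap, then setting down.

drive_tool:
  rows:
    - [[-0.014, 0.008, 0], 0]
    - [[0, 0, 0], 0]
    - [[0, 0, 0.008], 0]
    - [[0, 0, 0.003], 0]

```text
time: 23.3
eef_pos: [609.0, -2.4, 28.6]
ee_rot: [-0.133, 0.991, -0.004, -0.006]
ft_force: [-3.4, -0.1, 6.1]
width: 50.4
```

```bash
python3 -c "
from h import *
st()"
```

```text
t 23.3 gap to far/side bar [6.4 3.1] z 28.6 F far/side [-3.3  0.8] Fz 6.1 ang err 1.5702 tilt [-0.013 -0.006] w 50.38721344232696
```

drive_tool:
  rows:
    - [[-0.02, 0.02, 0], 0]
    - [[-0.02, 0.02, 0.001], 0]

```text
time: 23.5
eef_pos: [611.9, 1.1, 29.0]
ee_rot: [-0.131, 0.991, -0.008, -0.009]
ft_force: [-11.4, -11.4, 14.6]
width: 49.7
```

```bash
python3 -c "
from h import *
st()"
```

```text
t 23.5 gap to far/side bar [2.6 0.5] z 29.0 F far/side [-14.  -8.] Fz 14.6 ang err 1.5673 tilt [-0.021 -0.013] w 49.6891521333237
```

drive_tool:
  rows:
    - [[-0.025, 0.025, -0.006], 0]
    - [[-0.025, 0.025, -0.003], 0]

```text
time: 23.7
eef_pos: [613.1, 2.3, 29.9]
ee_rot: [-0.129, 0.991, -0.014, -0.017]
ft_force: [-11.3, -11.5, 11.7]
width: 49.7
```

```bash
python3 -c "
from h import *
st()
im=robot.read_camera('scene')[...,::-1];cv2.imwrite('pics/s9.png',crop(im,(295,230),45,7))"
```

```text
t 23.7 gap to far/side bar [ 1.2 -0.3] z 29.9 F far/side [-13.9  -8.1] Fz 11.7 ang err 1.5627 tilt [-0.037 -0.023] w 49.69626573536158
```

View pics/s9.png

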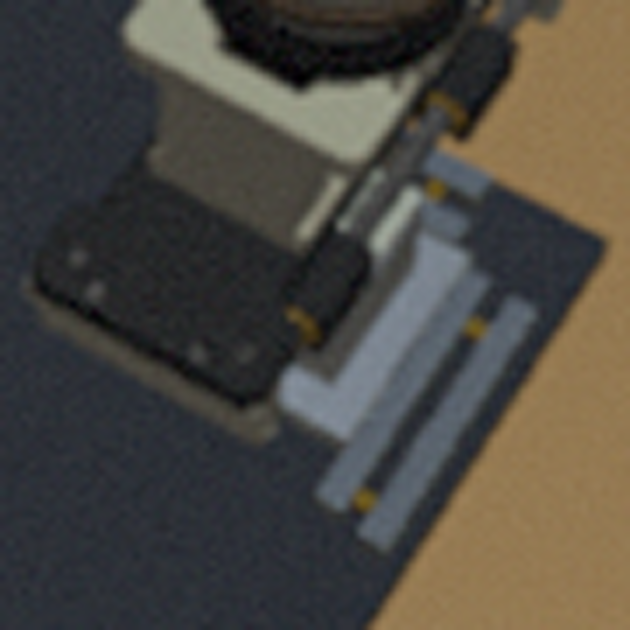

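Both bars touch and have gone in about 1 mm, but the tilt ratchets again with each row. Plan: back off while unwinding the tilt, regrip flat, and then press with one single larger row.

drive_tool:
  rows:
    - [[0.015, -0.012, 0.005], 0]
    - [[0.015, -0.012, 0.005], 0]
    - [[0.015, -0.012, 0.005], 0]
    - [[0.015, -0.012, 0.005], 0]
    - [[0.015, -0.012, 0.005], 0]
    - [[0.015, -0.012, 0.005], 0]
    - [[0.015, -0.012, 0.005], 0]
    - [[0.015, -0.012, 0.005], 0]

```text
time: 24.55
eef_pos: [605.0, -13.7, 28.9]
ee_rot: [-0.131, 0.991, -0.01, -0.005]
ft_force: [2.9, 4.5, 5.9]
width: 49.6
```

```bash
python3 -c "
from h import *
st()"
```

```text
t 24.55 gap to far/side bar [13.2 13. ] z 28.9 F far/side [4.  3.5] Fz 5.9 ang err 1.5674 tilt [-0.012 -0.018] w 49.56593056321633
```

drive_tool:
  rows:
    - [[0.012, -0.012, 0.005], -0.02]
    - [[0.012, -0.012, 0.005], -0.02]
    - [[0.012, -0.012, 0.005], 0]
    - [[0.012, -0.012, 0.005], 0]
    - [[0.012, -0.012, 0.005], 0]
    - [[0.012, -0.012, 0.005], 0]
    - [[0.012, -0.012, 0.005], 0]

```text
time: 25.25
eef_pos: [599.6, -25.8, 29.0]
ee_rot: [-0.134, 0.991, -0.005, 0.003]
ft_force: [2.9, 5.5, 7.9]
width: 49.6
```

```bash
python3 -c "
from h import *
st()"
```

```text
t 25.25 gap to far/side bar [21.7 23.2] z 29.0 F far/side [4.2 4.6] Fz 7.9 ang err 1.5717 tilt [ 0.004 -0.011] w 49.623673517044345
```

drive_tool:
  rows:
    - [[0.01, -0.015, 0.006], 0]
    - [[0.01, -0.015, 0.006], 0]
    - [[0.01, -0.015, 0.006], 0]
    - [[0.01, -0.015, 0.006], 0]

```text
time: 25.65
eef_pos: [598.6, -31.4, 29.1]
ee_rot: [-0.135, 0.991, -0.002, 0.007]
ft_force: [1.9, 7.6, 10.2]
width: 49.5
```

drive_tool:
  rows:
    - [[0, 0, 0], 0]
    - [[0, 0, 0], 0]
    - [[0, 0, 0], 0]
  gripper: 0.35

```text
time: 25.95
eef_pos: [595.0, -35.1, 27.6]
ee_rot: [-0.134, 0.991, -0.003, 0.004]
ft_force: [-0.8, -0.3, 0.0]
width: 61.1
```

```bash
python3 -c "
from h import *
st()"
```

```text
t 25.95 gap to far/side bar [28.5 31. ] z 27.6 F far/side [-0.8 -0.1] Fz 0.0 ang err 1.573 tilt [ 0.007 -0.007] w 61.098113987458
```

drive_tool:
  rows:
    - [[-0.032, 0.012, -0.005], 0]
    - [[0, 0, 0], 0]
    - [[0, 0, 0], 0]

```text
time: 26.25
eef_pos: [599.0, -32.9, 27.1]
ee_rot: [-0.133, 0.991, -0.004, 0.002]
ft_force: [-0.6, -1.5, 0.8]
width: 62.3
```

drive_tool:
  rows:
    - [[0, 0, 0], 0]
    - [[0, 0, 0], 0]
    - [[0, 0, 0], 0]
    - [[0, 0, 0], 0]
  gripper: -1
  squeeze: 55

```text
time: 26.65
eef_pos: [598.7, -32.7, 26.9]
ee_rot: [-0.133, 0.991, -0.004, 0.001]
ft_force: [-0.2, -0.2, -0.8]
width: 49.8
```

drive_tool:
  rows:
    - [[0, 0, -0.014], 0]
    - [[0, 0, 0], 0]
    - [[0, 0, 0], 0]

```text
time: 26.95
eef_pos: [597.0, -33.0, 28.6]
ee_rot: [-0.133, 0.991, -0.003, -0.0]
ft_force: [0.6, -0.2, -3.8]
width: 49.7
```

```bash
python3 -c "
from h import *
st()"
```

```text
t 26.95 gap to far/side bar [26.  29.5] z 28.6 F far/side [ 0.5 -0.4] Fz -3.8 ang err 1.5713 tilt [-0.001 -0.007] w 49.73183553082449
```

drive_tool:
  rows:
    - [[-0.022, 0.03, 0], 0]
    - [[-0.028, 0.036, 0], 0]
    - [[-0.028, 0.036, 0], 0]
    - [[-0.012, 0.015, 0], 0]
    - [[0, 0, 0], 0]
    - [[0, 0, 0], 0]

```text
time: 27.55
eef_pos: [608.7, -1.5, 27.6]
ee_rot: [-0.134, 0.991, -0.003, -0.001]
ft_force: [-0.2, 0.2, -3.7]
width: 49.7
```

```bash
python3 -c "
from h import *
st()
im=robot.read_camera('scene')[...,::-1];cv2.imwrite('pics/s10.png',crop(im,(295,230),45,7))"
```

```text
t 27.55 gap to far/side bar [6.4 2.2] z 27.6 F far/side [-0.2  0.2] Fz -3.7 ang err 1.5732 tilt [-0.002 -0.005] w 49.65902413875993
```

The picture limit is reached, so I'll measure from pixels from here on. Tool is upright and close to the corner. Pressing with one row; camera reads then hold the target while it settles.

drive_tool:
  rows:
    - [[-0.045, 0.042, 0.004], 0]

```text
time: 27.7
eef_pos: [612.8, 2.7, 27.1]
ee_rot: [-0.132, 0.991, -0.006, -0.004]
ft_force: [-15.9, -20.3, 23.6]
width: 49.8
```

Run:
```python
from h import *
st()
for i in range(4):
    im=robot.read_camera('scene')[...,::-1]
st();cv2.imwrite('pics/s11.png',im)
```

```text
t 27.7 gap to far/side bar [ 1.4 -0.8] z 27.1 F far/side [-20.7 -15.4] Fz 23.6 ang err 1.5692 tilt [-0.009 -0.011] w 49.7807610141099
t 27.9 gap to far/side bar [ 0.4 -1.3] z 27.3 F far/side [-9.  -6.9] Fz 7.0 ang err 1.5695 tilt [-0.008 -0.011] w 49.66671734214007
```

```bash
cat >> h.py <<'E'
def bars(im):
    a=.267;R=np.array([[np.cos(a),-np.sin(a)],[np.sin(a),np.cos(a)]]);o=np.array([588.38,-43.13])
    r={}
    for nm,ks in(("far",(-16,-13,-10)),("side",(62,65,68))):
        q=[]
        for k in ks:
            u=np.arange(60,112,.5);P=np.array([np.r_[o+R@([v,k] if nm=="far" else [k,v]),23] for v in u])
            px=proj("scene",P).astype(np.float32);q.append(cv2.remap(im.astype(np.float32),px[None,:,0],px[None,:,1],cv2.INTER_CUBIC).mean(2)[0])
        r[nm]=np.mean(q,0)
    return u,r
E
python3 - <<'E'
from h import *
u,A=bars(cv2.imread("pics/scene0.png"));_,B=bars(cv2.imread("pics/s11.png"))
for nm in A:
    print(nm);print(np.c_[u,A[nm],B[nm]][20:80:3].round(0).astype(int).T.tolist())
E
```

```text
far
[[70, 72, 73, 74, 76, 78, 79, 80, 82, 84, 85, 86, 88, 90, 91, 92, 94, 96, 97, 98], [44, 45, 62, 85, 96, 97, 97, 97, 94, 82, 66, 62, 65, 64, 60, 65, 80, 92, 94, 94], [49, 46, 46, 45, 57, 81, 96, 101, 101, 103, 100, 90, 73, 63, 62, 68, 85, 97, 98, 98]]
side
[[70, 72, 73, 74, 76, 78, 79, 80, 82, 84, 85, 86, 88, 90, 91, 92, 94, 96, 97, 98], [47, 53, 70, 87, 96, 97, 96, 94, 84, 68, 53, 44, 45, 47, 49, 63, 80, 89, 91, 89], [128, 132, 132, 122, 106, 95, 93, 98, 101, 99, 91, 75, 58, 48, 50, 67, 84, 94, 96, 95]]
```

Bars measured from the pixel profile: far in about 3.4 mm, side about 2.9 mm, tilt 0.01. One more press row to reach about 5 mm.

drive_tool:
  rows:
    - [[-0.027, 0.04, 0.001], 0]

```text
time: 28.0
eef_pos: [613.7, 3.8, 27.6]
ee_rot: [-0.13, 0.991, -0.01, -0.007]
ft_force: [-15.8, -19.0, 19.3]
width: 49.7
```

```bash
cat >> h.py <<'E'
def chk():
    st()
    for i in range(6): im=robot.read_camera('scene')[...,::-1]
    st();cv2.imwrite('pics/last.png',im)
    u,A=bars(cv2.imread("pics/scene0.png"));_,B=bars(im)
    for nm in A:
        e=[]
        for S in(A[nm],B[nm]):
            s=S[(u>=80)&(u<=92)];v=u[(u>=80)&(u<=92)];i=np.argmax(s);j=i+np.argmin(s[i:]);h=(s[i]+s[j])/2
            k=i+np.argmax(s[i:j+1]<h);e.append(v[k-1]+.5*(s[k-1]-h)/(s[k-1]-s[k]))
        print(nm,"bar in mm",round(e[1]-e[0],2),S[20:80:3].round(0).astype(int).tolist())
E
python3 -c "
from h import *
chk()"
```

```text
t 28.0 gap to far/side bar [ 0.2 -1.6] z 27.6 F far/side [-20.2 -14.2] Fz 19.3 ang err 1.5643 tilt [-0.017 -0.019] w 49.65243882855837
t 28.3 gap to far/side bar [-0.1 -1.7] z 27.7 F far/side [-13.9 -11. ] Fz 13.6 ang err 1.5646 tilt [-0.017 -0.019] w 50.15050550139079
far bar in mm 3.92 [48, 48, 46, 46, 56, 78, 95, 103, 102, 102, 103, 97, 79, 63, 60, 67, 83, 97, 99, 100]
side bar in mm 3.49 [123, 128, 128, 121, 110, 101, 98, 99, 98, 99, 93, 77, 58, 47, 50, 67, 85, 95, 96, 93]
```

drive_tool:
  rows:
    - [[-0.032, 0.044, -0.008], 0]

```text
time: 28.4
eef_pos: [614.2, 4.9, 28.7]
ee_rot: [-0.127, 0.992, -0.015, -0.012]
ft_force: [-8.1, -13.5, -3.3]
width: 49.7
```

```bash
python3 -c "
from h import *
chk()"
```

```text
t 28.4 gap to far/side bar [-0.5 -2.5] z 28.7 F far/side [-11.4 -10.9] Fz -3.3 ang err 1.5591 tilt [-0.027 -0.027] w 49.67337176112187
t 28.7 gap to far/side bar [-1.1 -3.4] z 28.6 F far/side [-11.5 -10.1] Fz 4.3 ang err 1.5604 tilt [-0.027 -0.026] w 49.46910543392512
far bar in mm 4.29 [50, 49, 48, 45, 45, 63, 86, 100, 103, 102, 103, 98, 84, 68, 62, 66, 83, 97, 99, 99]
side bar in mm 5.27 [108, 113, 118, 121, 115, 101, 93, 92, 96, 99, 101, 98, 86, 65, 54, 65, 84, 94, 96, 94]
```

Both bars are now at about 4.5–5 mm with Fz small. From the rise since the flat grip, the cell's tilt is 0.03–0.037 (limit 0.05) and its height about 13.7–14.0 mm (limit 14.5). Stability check, then hand in.

```bash
python3 -c "
from h import *
chk()
import sys
s=robot.get_state();print(s['eef_pos'].round(2),abs(s['qvel']).max().round(4))
robot.job_done()"
```

```text
t 28.7 gap to far/side bar [-1.1 -3.4] z 28.6 F far/side [-11.5 -10.1] Fz 4.3 ang err 1.5604 tilt [-0.027 -0.026] w 49.46910543392512
t 29.0 gap to far/side bar [-1.1 -3.4] z 28.6 F far/side [-10.8 -10. ] Fz 4.2 ang err 1.5603 tilt [-0.027 -0.026] w 49.674177599361215
far bar in mm 4.27 [46, 46, 47, 44, 45, 61, 87, 103, 103, 103, 102, 97, 84, 69, 62, 67, 83, 96, 98, 99]
side bar in mm 5.01 [107, 112, 119, 122, 115, 100, 92, 92, 95, 100, 103, 98, 84, 64, 55, 64, 82, 94, 96, 94]
[614.5    5.9   28.61] 0.002
the job is handed in; nothing more can be done
```

The lid is on the cell, and I handed the job in at 29.0 s with the robot still holding the cell pressed against both stop bars.

- **Lid:** It went in without resistance and bottomed out under 16 N at the expected height. It looked flush in the picture, and neither bar had been touched at that point.
- **Pressing:** I gripped the cell by its box and brought it to the corner. A first press tilted the tool, so I backed off, regripped with the cell flat and pressed again.
- **Bars:** In the last camera check the far bar was in about 4.3 mm and the side bar about 5.0 mm. The far bar is a little short of the 5 mm you asked for but above the 3 mm limit.
- **Force and stability:** The wrist force was steady at about 11 N toward the far bar and 10 N toward the side bar, which includes friction on the plate. The arm was at rest, and the jaws were square to the stage within about 0.01 rad.
- **Weak points:** The cell is not perfectly flat. Tool readings suggest a tilt of about 0.03–0.037 rad (limit 0.05) and a height of about 13.7–14.0 mm (limit 14.5). I did not measure either of these on the cell itself. I also hit the picture limit before the final press, so the last bar values come from pixel brightness, not from a picture I viewed.
- **Bystanders:** The arm's path stayed away from the jar, vial and canister, but I did not measure their positions again.

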